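# Slide the dose-card carrier home under the heat sealer's head and start the seal

### The job

Push the loaded card carrier along the sealer's deck, between the guide rails and under the low sealing head, until its front edge is fully home against the back stop, and then press the start button all the way in and let it spring back. Only push the carrier with the fingers: it must stay flat on the deck, never tipped, lifted or picked up. Do not press the button before the carrier is home, and leave the bottle, the tub and the spatula where they are.

Things in the scene. Friction and masses are not known exactly. Their poses are not given: they have to be found in the camera images.
- sealer: fixed tabletop heat sealer for dose cards, 470 mm long, 300 wide, 141 high. Origin on the counter (z 0) below the middle of the head's front face; x points the way the carrier goes in, y left of that, z up. A level aluminium deck, 35 above the counter and 290 wide, runs from x -240 (its open front end) to +220. Above the deck in front of the head all is clear air
- sealer_mouth (a point): on the deck, at the middle of the head's front face (sealer x 0, z 35 mm). The white head, 270 wide, bridges the deck from x 0 to 200: underside 21 above the deck, top 136 above the counter. Two steel guide rails 12 high stand on the deck, inner faces at y +-63, x 0 to 128; in front of the head they flare out to inner faces at about y +-86 at x -40
- sealer_stop (a point): on the deck (z 35 mm), middle of the front face of the back stop, a bar 14 high across the deck under the head, at the sealer's x +115
- carrier: loose black plate 190 mm long (x), 120 wide (y), 16 thick, 0.3 to 0.6 kg, a white dose card let into its front part. Origin: centre of its underside; x points to the front edge, which goes in first; z up. Along the whole rear edge (x -95 to -85) stands a lip; the upright rear face there is 30 high. It slides on the deck at a few N, with 3 to spare beside each rail and 5 under the head
- carrier_front (a point): bottom middle of the carrier's front edge. At the start the carrier lies on the deck in front of the head, askew by up to 16 degrees and up to 28 mm off the centre line; home, this point is at the back stop
- carrier_rear (a point): middle of the carrier's rear face, 15 mm above its underside. The tail first overhangs the deck's open front end by about 25 to 75 mm (pressing down on it could tip the plate); home, the rear face is at the sealer's x -75, so the tail stays out in front of the head
- start_button_top (a point): centre of the top of the start button, a round grey push button 34 mm across in a black collar on the head's top, at the sealer's x +55, y +75; pressed straight down. The black dial at y -55 is not the button
- start_button (a joint): travel of the start button in m: 0 is out, 0.006 fully in; it springs back; fully in takes about 5 N
- amber_bottle: loose amber bottle, 48 mm across, 80 high, upright on the counter: the bottle and the tub stand one off the deck's open front end and one off the sealer's back left corner, either way round; origin at its underside; not to be disturbed
- white_tub: loose white tub, 64 mm across, 70 high, upright on the counter: the bottle and the tub stand one off the deck's open front end and one off the sealer's back left corner, either way round; origin at its underside; not to be disturbed
- spatula: loose spatula 190 mm long lying on the counter out beyond the deck's open front end; origin at its underside; not to be disturbed
Not all that is in view belongs to the job. What is meant by the carrier is not pink, purple or yellow, and is the larger of those in its own colour.

How it is judged:
On the way, in this order (a step that is already met when the one before it is completed fails the run):
1. the carrier is home: its front edge within 4 mm of the back stop, between the rails, square and flat (x of carrier_front in the frame of sealer above 0.111 m and y of carrier_front in the frame of sealer between -0.006 and 0.006 m and angle between the x axis of carrier and the x axis of sealer, either way round below 0.06 rad and angle between carrier's own z axis and vertical below 0.03 rad), for 0.2 s.
2. the start button is pressed in (at least 4.8 of its 6 mm) (value of joint start_button above 0.0048 m), for 0.05 s.
At the end, for the whole second after the job is handed in: the carrier lies still and flat on the deck under the head, its front edge within 4 mm of the back stop, its middle within 6 mm of the centre line and square within 3.4 degrees; the start button has been pressed after that and is out again (within 1.5 mm) (all of step 1 and linear speed of carrier below 0.01 m/s and value of joint start_button below 0.0015 m); the robot touches nothing.
It fails at once if the carrier is tipped by more than 4 degrees (angle between carrier's own z axis and vertical above 0.07 rad).
It fails at once if the carrier is lifted more than 6 mm off the deck (z of carrier in the frame of sealer above 0.041 m).
It fails at once if the start button is pressed in (more than 3 mm) before the carrier is home (value of joint start_button above 0.003 m and x of carrier_front in the frame of sealer below 0.11 m).
It fails at once if the amber bottle, the white tub or the spatula is moved more than 20 mm or knocked over (distance of any of amber_bottle, white_tub, spatula from where it was at the start of the episode above 0.02 m or angle between any of amber_bottle, white_tub's own z axis and vertical above 0.3 rad).
It also fails if it takes over 72 s, if anything falls off the work surface, if the arm or the gripper's body presses on something with over 40 N, if the wrist force passes 120 N, or if a joint passes its speed limit or range.

### The arm

A 6-joint arm with a two-finger parallel gripper is mounted at the origin on the work surface. World frame = base frame: x ahead of the robot, y to its left, z up, the work surface at z = 0. Lengths are in m, angles in rad, forces in N, time in s.
With the tool pointing down it reaches from about 0.3 to 0.875 m from the base axis. Payload 6.4 kg.
Tool frame: the origin (TCP) lies midway between the tips of the shut fingers; the grasp point (between the pads) lies ctrl.grip_depth behind it (ctrl.grip_depth is the distance from the TCP to the grasp point, in m); x points along the fingers, y is the direction in which the jaws open and shut, and the axes are right-handed (so a half turn about x gives the same grasp; the last joint's range is limited). The gripper opens to 85 mm and grips with 20 to 120 N. Pads are 22 mm wide; open, the fingers measure 114 mm over their backs; the gripper's body (76 mm by 85 mm) begins 54 mm behind the grasp point. The pads swing forward as they close: fully open they stand 13 mm farther back than shut.
Start: joints at [0.928, 0.181, 1.607, -0, 1.354, -0.206], TCP at [0.243, 0.521, 0.231] pointing down, gripper open.
Joint ranges: [-2.99, 2.99], [-0.89, 2.07], [0.3, 2.58], [-1.14, 4.28], [0, 2.63], [-3.12, 3.12]. Speed limits (rad/s): [2.57, 2.57, 3.01, 3.14, 3.14, 3.14].

### API

Orientations are given as a unit quaternion [w, x, y, z].
In Python, from bench import ctrl gives the robot as it stands.
- The arm moves only by the tool carry_out, never from a script. Its argument "motion" is one flat list of numbers, 7 for each row, row after row: the turn, a rotation vector about the tool's x, y, z in degrees, then the shift along the tool's x, y, z in m, then the gripper's target within -1 to 1 (shut at 1, half-way at 0, fully open at -1). A call has 1 to 10 rows; each row shifts and turns the pose as measured when the row begins, along the tool's axes as they then stand; what a row does not reach is not made up. A row lasts 1/10 s, in which the tool goes at most 50 mm and 8.59 degrees, less where a joint would pass 70% of its speed; a pose out of reach is approached as far as the arm can. A call with a gripper value outside its range is refused whole. The fingers move at their own pace and stop on an object; the grip force is fixed at half the most. Time passes only in rows, so rows that do not move let the fingers close. It gives the time, the measured TCP pose, the force and the opening at its end, in the units of the state.
- ctrl.get_obs(): the state, without advancing time (a new reading comes with each control period).
- ctrl.camera(name): name is "side" or "top" or "wrist"; returns the picture (400x640x3 uint8, blue, green, red); there is no depth.
- ctrl.camera_params(name): a dict with "mtx" (3x3 intrinsics, pixels), "pose" (4x4, takes a point from camera to world coordinates); the wrist camera has in their place "hand_eye" (4x4, takes a point from camera to tool coordinates, whose origin is the TCP and whose axes are the tool frame's). Camera axes: x right, y down, z forward; pixel columns grow to the right and rows downward; lengths in m; the calibration is good to about 2 mm. A picture is of the moment at which its call begins: read the wrist's pose just before it. camera_params takes no time and is no camera call.
- ctrl.hand_in(): hands the job in, once; it reports no verdict.
Trained networks look in the newest picture that a camera, given by its name, has taken for a name from the list of things; names that differ only in an ending like _2 or _b are one class to them, and where a whole thing is asked for, a point or a joint stands for the part that bears it (a point fixed in the world has none). Each returns a list of dicts, best first, with "conf" (0 to 1); they miss things now and then, are a little off and sometimes report something else, mostly with a low value. They report only what shows in the picture. A call takes as long as a camera call. They do not tell look-alikes from the thing itself.
- ctrl.boxes_of(camera, thing): "point" ([x, y, z] in m, in the coordinates of the camera as it stood for that picture, good to about 4 mm: the middle of the surface that is visible of it).
- ctrl.trace(camera, thing): "pixels" (400x640 bool, what is visible of it).
- ctrl.landmark_of(camera, thing): "point" ([x, y, z] in m, in the coordinates of the camera as it stood for that picture, good to about 4 mm: a listed point, or the origin of a listed thing).
The state is a dict: "time_s": time; "q": joint angles; "dq": joint speeds; "joint_efforts": joint torques, N m; "eef_pos": TCP position; "eef_rot": TCP orientation; "wrist_force": force on the tool from outside, world axes, zero at the start; "torque": the same for the moment, N m; "opening": opening from 0.0 (shut) to 1.0 (fully open).
Only numpy, scipy, OpenCV 4.12 (cv2) and the standard library are available. Lean on these libraries where they do the work, as an engineer would, in place of code of your own. Each camera call takes 0.05 s, during which the arm holds its last target. There are 200 camera calls.

## Working session

There is one attempt and no reset: what is moved stays moved. The work goes in short steps, Python scripts to look and compute and a tool call to move; the robot and the scene stay as the last step left them, time stands still between calls to the robot, and variables do not carry over. Pictures are saved under pics/ and viewed, about 8 in all and at most 12, crops included, and the job is handed in when it is done.

Besides the shell and the picture viewer there is one more tool, called after ">>>" as name(argument=value, ...), one argument or row to a line, values as JSON. carry_out: Moves the arm, as the interface text tells. Its arguments: {"type":"object","properties":{"motion":{"type":"array"}},"required":["motion"]}

```bash
mkdir -p pics; ls
cat > h.py <<'E'
import numpy as np, cv2
from bench import ctrl
from scipy.spatial.transform import Rotation as R
def T_tool():
    o=ctrl.get_obs(); T=np.eye(4); q=o['eef_rot']; T[:3,:3]=R.from_quat([q[1],q[2],q[3],q[0]]).as_matrix(); T[:3,3]=o['eef_pos']; return T
def pose(c,T=None):
    p=ctrl.camera_params(c)
    return np.array(p['pose']) if 'pose' in p else (T if T is not None else T_tool())@np.array(p['hand_eye'])
def w(c,pt,T=None): return (pose(c,T)@np.r_[pt,1])[:3]
E
python3 - <<'E'
from h import *
np.set_printoptions(precision=4,suppress=True)
for c in ['top','side']:
    im=ctrl.camera(c); cv2.imwrite(f'pics/{c}0.png',im)
    for n in ['sealer','sealer_mouth','sealer_stop','carrier','carrier_front','carrier_rear','start_button_top','amber_bottle','white_tub','spatula']:
        print(c,n,[(w(c,d['point']).round(4),round(d['conf'],2)) for d in ctrl.landmark_of(c,n)][:3])
print(ctrl.get_obs()['eef_rot'],ctrl.grip_depth)
print(T_tool())
E
```

```text
pics
top sealer [(array([ 0.629 ,  0.059 , -0.0001]), 0.64)]
top sealer_mouth [(array([0.6247, 0.0569, 0.0351]), 0.61)]
top sealer_stop []
top carrier [(array([ 0.7807, -0.2916, -0.002 ]), 0.86), (array([0.3894, 0.17  , 0.0031]), 0.8), (array([ 0.5452, -0.0923,  0.0335]), 0.77)]
top carrier_front [(array([ 0.4505,  0.1321, -0.0034]), 0.91), (array([ 0.2526, -0.1351, -0.0035]), 0.68), (array([0.1973, 0.4375, 0.0056]), 0.62)]
top carrier_rear [(array([0.3337, 0.2087, 0.0136]), 0.93), (array([0.2442, 0.2583, 0.0122]), 0.81), (array([ 0.5534, -0.48  ,  0.0011]), 0.68)]
top start_button_top [(array([0.5897, 0.1437, 0.1586]), 0.65)]
top amber_bottle [(array([ 0.3986, -0.4021, -0.0022]), 0.69)]
top white_tub [(array([0.6256, 0.0583, 0.0021]), 0.7), (array([ 0.4102,  0.4189, -0.0033]), 0.62)]
top spatula [(array([ 0.5538, -0.4828, -0.0019]), 0.59)]
side sealer [(array([0.6272, 0.0573, 0.0021]), 0.76), (array([0.4095, 0.4156, 0.0037]), 0.63)]
side sealer_mouth [(array([0.6292, 0.061 , 0.0364]), 0.7)]
side sealer_stop [(array([ 0.5429, -0.0931,  0.0384]), 0.46)]
side carrier [(array([ 0.2175,  0.3493, -0.0006]), 0.76), (array([ 0.5469, -0.0931,  0.039 ]), 0.75), (array([ 0.7817, -0.2932,  0.0012]), 0.67)]
side carrier_front [(array([0.1957, 0.4412, 0.0012]), 0.9), (array([0.4459, 0.1338, 0.003 ]), 0.85), (array([ 0.2527, -0.1391,  0.0001]), 0.73)]
side carrier_rear [(array([ 0.5154, -0.1809,  0.0487]), 0.83), (array([ 0.3598, -0.2335,  0.0126]), 0.81), (array([0.2458, 0.259 , 0.0135]), 0.61)]
side start_button_top [(array([0.5887, 0.1407, 0.1561]), 0.39)]
side amber_bottle [(array([ 0.3997, -0.4062,  0.0017]), 0.84)]
side white_tub [(array([0.4097, 0.4162, 0.0017]), 0.51)]
side spatula [(array([ 0.5507, -0.4866, -0.0035]), 0.78)]
[ 0.6903  0.1532  0.6903 -0.1532] 0.0187
[[ 0.      0.423   0.9061  0.2432]
 [-0.      0.9061 -0.423   0.521 ]
 [-1.      0.      0.      0.2313]
 [ 0.      0.      0.      1.    ]]
```

View pics/top0.png

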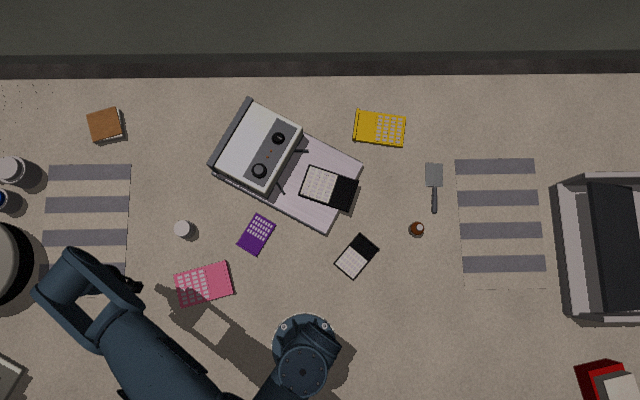

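View pics/side0.png

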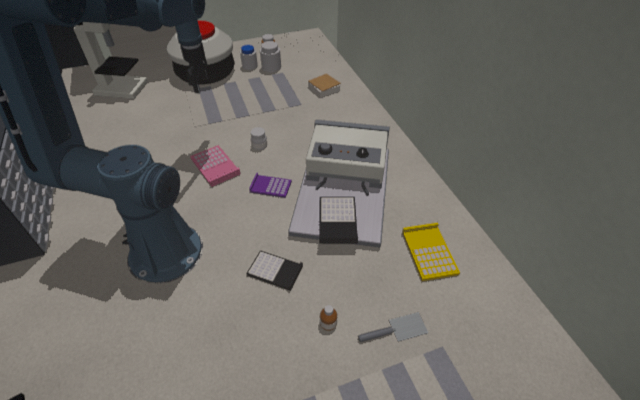

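Black candidates: the plate on the deck (top ≈ 328,188) and a smaller one on the counter (≈ 356,256). The pink, purple and yellow ones are excluded. The one on the deck looks larger and lies in front of the head, which fits. I'll refine its pose and confirm it in one crop.

Run:
```python
from h import *
np.set_printoptions(precision=4,suppress=True)
near=lambda p,q,t:np.linalg.norm(p-np.array(q))<t
guess={'sealer_mouth':(.627,.058,.035),'start_button_top':(.589,.142,.157),'carrier':(.546,-.093,.036),'carrier_front':(.58,-.005,.035),'carrier_rear':(.51,-.18,.05)}
acc={k:[] for k in guess}
for i in range(3):
  for c in ['top','side']:
    ctrl.camera(c)
    for n,g in guess.items():
        for d in ctrl.landmark_of(c,n):
            p=w(c,d['point'])
            if near(p,g,.04): acc[n].append(p)
for n in acc: print(n,len(acc[n]),np.median(acc[n],0),np.std(acc[n],0))
# masks -> areas for both black plates
im=ctrl.camera('top'); K=ctrl.camera_params('top')['mtx']; P=pose('top')
def toplane(uv,z):
    r=np.c_[uv,np.ones(len(uv))]@np.linalg.inv(K).T@P[:3,:3].T
    return P[:3,3]+r*((z-P[2,3])/r[:,2])[:,None]
for d in ctrl.trace('top','carrier'):
    m=d['pixels']; v,u=np.nonzero(m); z=.051 if abs(u.mean()-328)<15 else .016
    X=toplane(np.c_[u,v].astype(float),z)[:,:2].astype(np.float32); print(u.mean(),v.mean(),len(u),cv2.minAreaRect(X*1000))
print(ctrl.camera_params('wrist')['hand_eye'])
cv2.imwrite('pics/crop1.png',cv2.resize(im[85:285,200:420],None,fx=3,fy=3,interpolation=cv2.INTER_CUBIC))
```

```text
sealer_mouth 5 [0.6254 0.0575 0.0347] [0.0023 0.0023 0.014 ]
start_button_top 6 [0.5906 0.1409 0.1568] [0.0006 0.0021 0.0025]
carrier 6 [ 0.5462 -0.0907  0.0344] [0.0015 0.001  0.0023]
carrier_front 5 [ 0.5822 -0.0035  0.0356] [0.0023 0.0009 0.002 ]
carrier_rear 6 [ 0.5171 -0.18    0.0496] [0.0019 0.0021 0.0014]
379.0367298578199 127.78258293838863 1688 ((780.13720703125, -289.11932373046875), (196.42886352539062, 129.1176300048828), 80.2348861694336)
355.596554850408 255.7225747960109 1103 ((306.9254455566406, -184.71893310546875), (94.30343627929688, 148.01394653320312), 48.576969146728516)
203.21798780487805 283.3475609756098 1968 ((220.65597534179688, 349.93096923828125), (122.7229232788086, 193.1186065673828), 14.910087585449219)
328.26 187.92 1850 ((546.1956176757812, -92.08734130859375), (193.9521484375, 126.11284637451172), 70.38119506835938)
255.30195177956372 233.97244546498277 871 ((389.4173278808594, 170.6031494140625), (83.84637451171875, 134.9818572998047), 57.824668884277344)
[[-0.0012 -0.2863  0.9582 -0.1408]
 [ 1.     -0.0003  0.0011  0.001 ]
 [-0.      0.9582  0.2863 -0.0738]
 [ 0.      0.      0.      1.    ]]
```

View pics/crop1.png

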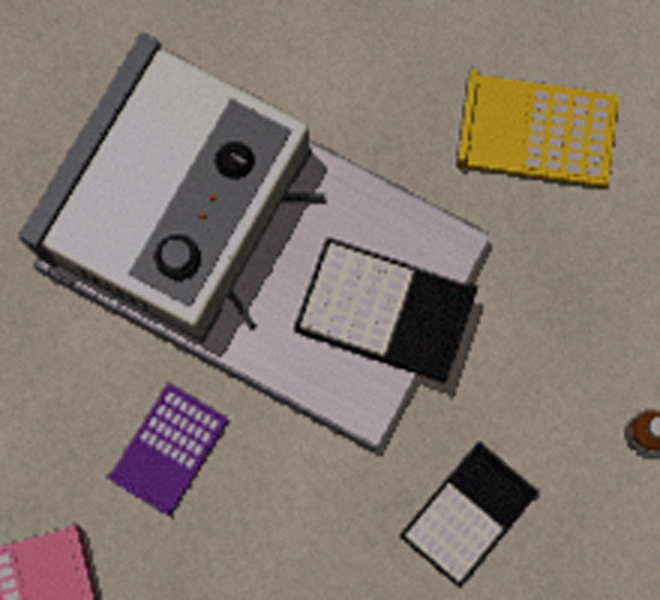

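The crop shows the plate on the deck (crop ≈ 390,310), a full 190x120. The other black one (470,515) is about 148x94, so the carrier is the one on the deck. The button is the domed knob at crop (178,258). The knob with the pointer, at (235,160), is the dial.

Run:
```python
from h import *
np.set_printoptions(precision=4,suppress=True)
K=ctrl.camera_params('top')['mtx']; P=pose('top')
def tp(u,v,z):
    r=P[:3,:3]@np.linalg.inv(K)@[(u+.5)/3-.5+200,(v+.5)/3-.5+85,1]; return (P[:3,3]+r*(z-P[2,3])/r[2])[:2]
C1,C2=tp(490,238,.035),tp(383,448,.035); A,B=tp(325,198,.047),tp(254,326,.047); E1=tp(320,150,.035);E2=tp(215,356,.035)
ang=lambda d:np.degrees(np.arctan2(d[1],d[0]))
print('front w',np.linalg.norm(C2-C1),ang(C2-C1)-90,'rails',np.linalg.norm(B-A),ang(B-A)-90,'sides',ang(E1-C1),ang(E2-C2))
b=tp(178,256,.155); d=tp(235,157,.15); print('btn',b,'btn-dial yaw',ang(b-d)-90,np.linalg.norm(b-d))
for y in (60,60.6,61.5):
    c,s=np.cos(np.radians(y)),np.sin(np.radians(y)); Rm=np.array([[c,s],[-s,c]])
    o1=(C1+C2)/2+.24*np.array([c,s]); o2=np.array([.5906,.1409])-Rm.T@[.055,.075]; o3=(A+B)/2
    o=np.array([.6262,.0577])
    print(y,'orig est',o1,o2,'railmid',Rm@(o3-o),'front',Rm@(np.array([.5822,-.0035])-o),'rear',Rm@(np.array([.5165,-.18])-o),'cen',Rm@(np.array([.5462,-.0915])-o))
```

```text
front w 0.28683394046363087 61.7454474583603 rails 0.1784224856334982 60.99672528115457 sides 60.784419203916215 60.186507134278045
btn [0.5883 0.1418] btn-dial yaw 61.324881452187526 0.13138042331818317
60 orig est [0.6291 0.0545] [0.6281 0.0558] railmid [-0.0411 -0.0017] front [-0.075   0.0075] rear [-0.2607 -0.0238] cen [-0.1692 -0.0053]
60.6 orig est [0.627  0.0557] [0.6289 0.0562] railmid [-0.0411 -0.0012] front [-0.0749  0.0083] rear [-0.2609 -0.0211] cen [-0.1693 -0.0035]
61.5 orig est [0.6237 0.0576] [0.6303 0.0568] railmid [-0.0412 -0.0006] front [-0.0748  0.0095] rear [-0.2612 -0.017 ] cen [-0.1693 -0.0009]
```

```bash
cat > plan.py <<'E'
from h import *
import sys, math
SO=np.array([.627,.0565]); SY=60.9
def s2w(x,y):
    c,s=math.cos(math.radians(SY)),math.sin(math.radians(SY)); return SO+[c*x-s*y,s*x+c*y]
def w2s(p):
    c,s=math.cos(math.radians(SY)),math.sin(math.radians(SY)); d=np.asarray(p)[:2]-SO; return np.array([c*d[0]+s*d[1],-s*d[0]+c*d[1]])
def goal(x,y,z,yaw,tilt):
    a=math.radians(tilt); t=math.radians(yaw); d=np.array([math.cos(t),math.sin(t),0]); Z=np.array([0,0,1.])
    tx=-Z*math.cos(a)+d*math.sin(a); tz=-d*math.cos(a)-Z*math.sin(a); T=np.eye(4)
    T[:3,:3]=np.c_[tx,np.cross(tz,tx),tz]; T[:3,3]=[x,y,z]; return T
def rows(G,n,g,T=None):
    T=T_tool() if T is None else T; out=[]
    rv=R.from_matrix(T[:3,:3].T@G[:3,:3]).as_rotvec(); dp=(G[:3,3]-T[:3,3])/n; Rc=T[:3,:3].copy()
    for i in range(n):
        out.append(list(np.degrees(rv/n).round(1))+list((Rc.T@dp).round(4))+[g]); Rc=Rc@R.from_rotvec(rv/n).as_matrix()
    print('rotvec/row',np.degrees(rv/n).round(2),'step',np.linalg.norm(dp).round(4))
    for i in range(0,n,10): print(str([float(v) for r in out[i:i+10] for v in r]).replace('.0,',','))
def st():
    o=ctrl.get_obs(); T=T_tool(); f=-T[:3,2]; print('t',o['time_s'],'p',np.round(o['eef_pos'],4),'sealer xy',w2s(o['eef_pos']).round(4),'yaw',np.degrees(np.arctan2(f[1],f[0])).round(2),'tilt',np.degrees(np.arcsin(f[2])).round(2),'F',np.round(o['wrist_force'],1),'q6',round(o['q'][5],2),'op',round(o['opening'],2))
E
python3 - <<'E'
from plan import *
st()
rows(goal(.496,-.237,.2,70.2,15),20,-1)
E
```

```text
t 3.0 p [0.2433 0.521  0.2313] sealer xy [0.2193 0.5612] yaw 154.97 tilt -0.0 F [ 0.3 -0.4 -0.6] q6 -0.21 op 1.0
rotvec/row [4.21 0.61 0.55] step 0.04
[4.2, 0.6, 0.6, 0.0016, -0.029, 0.0275, -1, 4.2, 0.6, 0.6, 0.001, -0.0269, 0.0296, -1, 4.2, 0.6, 0.6, 0.0004, -0.0247, 0.0315, -1, 4.2, 0.6, 0.6, -0.0002, -0.0223, 0.0332, -1, 4.2, 0.6, 0.6, -0.0007, -0.0198, 0.0347, -1, 4.2, 0.6, 0.6, -0.0013, -0.0172, 0.0361, -1, 4.2, 0.6, 0.6, -0.0018, -0.0145, 0.0372, -1, 4.2, 0.6, 0.6, -0.0023, -0.0117, 0.0382, -1, 4.2, 0.6, 0.6, -0.0028, -0.0088, 0.0389, -1, 4.2, 0.6, 0.6, -0.0033, -0.0059, 0.0394, -1.0]
[4.2, 0.6, 0.6, -0.0038, -0.003, 0.0397, -1, 4.2, 0.6, 0.6, -0.0042, -0, 0.0398, -1, 4.2, 0.6, 0.6, -0.0046, 0.003, 0.0396, -1, 4.2, 0.6, 0.6, -0.005, 0.0059, 0.0392, -1, 4.2, 0.6, 0.6, -0.0054, 0.0088, 0.0386, -1, 4.2, 0.6, 0.6, -0.0057, 0.0117, 0.0378, -1, 4.2, 0.6, 0.6, -0.0059, 0.0145, 0.0368, -1, 4.2, 0.6, 0.6, -0.0062, 0.0172, 0.0356, -1, 4.2, 0.6, 0.6, -0.0064, 0.0198, 0.0341, -1, 4.2, 0.6, 0.6, -0.0065, 0.0223, 0.0325, -1.0]
```

>>> carry_out(
  motion=[4.2,0.6,0.6,0.002,-0.029,0.0275,-1,4.2,0.6,0.6,0.001,-0.027,0.0295,-1,4.2,0.6,0.6,0,-0.0245,0.0315,-1,4.2,0.6,0.6,0,-0.022,0.033,-1,4.2,0.6,0.6,-0.001,-0.02,0.0345,-1,4.2,0.6,0.6,-0.001,-0.017,0.036,-1,4.2,0.6,0.6,-0.002,-0.0145,0.037,-1,4.2,0.6,0.6,-0.002,-0.012,0.038,-1,4.2,0.6,0.6,-0.003,-0.009,0.039,-1,4.2,0.6,0.6,-0.003,-0.006,0.0395,-1],
)

```text
time_s: 4.0
eef_pos: [0.3686, 0.1335, 0.2141]
eef_rot: [0.558, 0.442, 0.611, -0.348]
wrist_force: [0.6, 0.3, -0.6]
opening: 0.999
```

Run:
```python
from plan import *
st()
rows(goal(.496,-.237,.2,70.2,15),10,-1)
```

```text
t 4.0 p [0.3686 0.1335 0.2141] sealer xy [-0.0584  0.2632] yaw 112.2 tilt 7.86 F [ 0.6  0.3 -0.6] q6 -0.51 op 1.0
rotvec/row [4.14 0.54 0.46] step 0.0392
[4.1, 0.5, 0.5, -0.0041, -0.0019, 0.0389, -1, 4.1, 0.5, 0.5, -0.0045, 0.0009, 0.0389, -1, 4.1, 0.5, 0.5, -0.0048, 0.0038, 0.0387, -1, 4.1, 0.5, 0.5, -0.0051, 0.0066, 0.0383, -1, 4.1, 0.5, 0.5, -0.0054, 0.0094, 0.0377, -1, 4.1, 0.5, 0.5, -0.0057, 0.0121, 0.0368, -1, 4.1, 0.5, 0.5, -0.0059, 0.0148, 0.0358, -1, 4.1, 0.5, 0.5, -0.0061, 0.0174, 0.0346, -1, 4.1, 0.5, 0.5, -0.0063, 0.0199, 0.0332, -1, 4.1, 0.5, 0.5, -0.0064, 0.0223, 0.0316, -1.0]
```

>>> carry_out(
  motion=[4.1,0.5,0.5,-0.004,-0.002,0.039,-1,4.1,0.5,0.5,-0.0045,0.001,0.039,-1,4.1,0.5,0.5,-0.005,0.004,0.0385,-1,4.1,0.5,0.5,-0.005,0.0065,0.038,-1,4.1,0.5,0.5,-0.0055,0.0095,0.0375,-1,4.1,0.5,0.5,-0.0055,0.012,0.037,-1,4.1,0.5,0.5,-0.006,0.015,0.036,-1,4.1,0.5,0.5,-0.006,0.0175,0.0345,-1,4.1,0.5,0.5,-0.0065,0.02,0.033,-1,4.1,0.5,0.5,-0.0065,0.0225,0.0315,-1],
)

```text
time_s: 5.0
eef_pos: [0.4953, -0.257, 0.204]
eef_rot: [0.347, 0.659, 0.442, -0.5]
wrist_force: [0.2, 0.1, -0.7]
opening: 1.0
```

Run:
```python
from plan import *
st()
T=T_tool(); im=ctrl.camera('wrist'); cv2.imwrite('pics/w1.png',im)
for n in ['carrier','carrier_front','carrier_rear','sealer_mouth','start_button_top']:
    for d in ctrl.landmark_of('wrist',n):
        p=w('wrist',d['point'],T); print(n,p.round(4),w2s(p).round(4),round(d['conf'],2))
```

```text
t 5.0 p [ 0.4953 -0.257   0.204 ] sealer xy [-0.338  -0.0374] yaw 68.67 tilt 15.03 F [ 0.2  0.1 -0.7] q6 -0.52 op 1.0
carrier [ 0.304  -0.192  -0.0032] [-0.3742  0.1613] 0.9
carrier [ 0.5538 -0.0922  0.0345] [-0.1655 -0.0084] 0.65
carrier [ 0.7786 -0.2849 -0.001 ] [-0.2246 -0.2985] 0.61
carrier_front [ 0.7657 -0.3838 -0.0043] [-0.3173 -0.3354] 0.75
carrier_front [ 0.249  -0.1363 -0.0018] [-0.3523  0.2365] 0.56
carrier_rear [ 0.3606 -0.2367  0.0098] [-0.3857  0.0902] 0.94
carrier_rear [ 0.5119 -0.1795  0.0468] [-0.2622 -0.0142] 0.93
carrier_rear [ 0.7959 -0.1913  0.0116] [-0.1344 -0.2681] 0.87
```

View pics/w1.png

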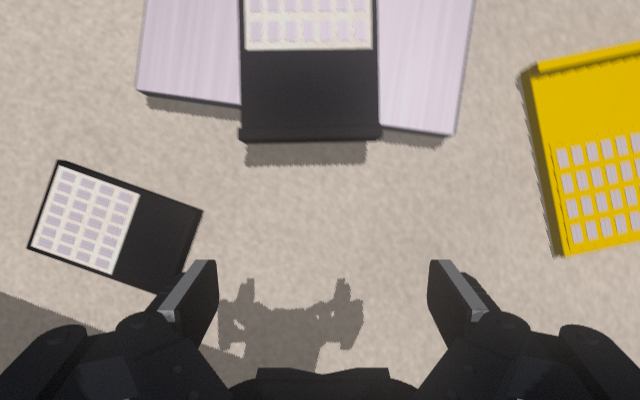

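The wrist view shows the carrier's rear edge from (240,142) to (381,138), the deck's front corners at (137,92) and (455,135), and both open fingers clear.

Run:
```python
from plan import *
K=ctrl.camera_params('wrist')['mtx']; P=pose('wrist')
def tp(u,v,z):
    r=P[:3,:3]@np.linalg.inv(K)@[u,v,1]; return (P[:3,3]+r*(z-P[2,3])/r[2])[:2]
ang=lambda d:np.degrees(np.arctan2(d[1],d[0]))
def seg(n,a,b,z):
    A,B=tp(*a,z),tp(*b,z); print(n,A.round(4),B.round(4),'mid s',w2s((A+B)/2).round(4),'len',np.linalg.norm(A-B).round(4),'yaw',(ang(A-B)-90).round(2))
seg('deck',(137,92),(455,135),.035)
seg('deck L side',(137,92),(145,0),.035); seg('deck R side',(455,135),(474,0),.035)
seg('lip bot',(240,142),(381,138),.035);seg('lip top',(238,131),(383,126),.065)
seg('carL',(240,142),(239,10),.051); 
rows(goal(*(np.array([.5155,-.18])-.03*np.array([.339,.941])),.037,70.2,15),6,-1)
```

```text
deck [ 0.3859 -0.0814] [ 0.6389 -0.2204] mid s [-0.237  -0.0007] len 0.2887 yaw 61.21
deck L side [ 0.3859 -0.0814] [ 0.4229 -0.0088] mid s [-0.197   0.1451] len 0.0815 yaw -207.05
deck R side [ 0.6389 -0.2204] [ 0.6978 -0.1134] mid s [-0.1751 -0.1448] len 0.1222 yaw -208.84
lip bot [ 0.455  -0.1559] [ 0.575  -0.1986] mid s [-0.2587 -0.0158] len 0.1274 yaw 70.44
lip top [ 0.4613 -0.153 ] [ 0.5735 -0.1921] mid s [-0.2535 -0.0157] len 0.1188 yaw 70.81
carL [ 0.4574 -0.1591] [ 0.4978 -0.0552] mid s [-0.2157  0.051 ] len 0.1115 yaw -201.22
rotvec/row [-0.21 -0.   -0.2 ] step 0.0289
[-0.2, -0, -0.2, 0.0289, -0.0015, -0.0003, -1, -0.2, -0, -0.2, 0.0289, -0.0014, -0.0003, -1, -0.2, -0, -0.2, 0.0289, -0.0013, -0.0003, -1, -0.2, -0, -0.2, 0.0289, -0.0012, -0.0003, -1, -0.2, -0, -0.2, 0.0289, -0.0011, -0.0003, -1, -0.2, -0, -0.2, 0.0289, -0.001, -0.0003, -1.0]
```

>>> carry_out(
  motion=[-0.2,0,-0.2,0.029,-0.0015,-0.0005,-1,-0.2,0,-0.2,0.029,-0.0015,-0.0005,-1,-0.2,0,-0.2,0.029,-0.001,0,-1,-0.2,0,-0.2,0.029,-0.001,0,-1,-0.2,0,-0.2,0.029,-0.001,0,-1,-0.2,0,-0.2,0.029,-0.001,0,-1,0,0,0,0,0,0,-1],
)

```text
time_s: 6.0
eef_pos: [0.5072, -0.1994, 0.0361]
eef_rot: [0.357, 0.646, 0.458, -0.495]
wrist_force: [-1.1, 0.1, -1.3]
opening: 1.001
```

Run:
```python
from plan import *
st()
T=T_tool(); im=ctrl.camera('wrist'); cv2.imwrite('pics/w2.png',im)
for n in ['carrier','carrier_front','carrier_rear','sealer_mouth']:
    for d in ctrl.landmark_of('wrist',n):
        p=w('wrist',d['point'],T); print(n,p.round(4),w2s(p).round(4),round(d['conf'],2))
rows(goal(*(np.array([.515,-.179])-.008*np.array([.335,.942])),.036,70.4,15),4,-1)
```

```text
t 6.0 p [ 0.5072 -0.1994  0.0361] sealer xy [-0.2819 -0.0198] yaw 71.18 tilt 14.8 F [-1.1  0.1 -1.3] q6 -0.56 op 1.0
carrier [ 0.5551 -0.0922  0.0334] [-0.1649 -0.0095] 0.59
carrier_rear [ 0.5111 -0.1804  0.0477] [-0.2634 -0.014 ] 0.64
rotvec/row [ 0.18  0.11 -0.22] step 0.0048
[0.2, 0.1, -0.2, 0.0023, -0.0012, -0.004, -1, 0.2, 0.1, -0.2, 0.0024, -0.0012, -0.004, -1, 0.2, 0.1, -0.2, 0.0024, -0.0012, -0.004, -1, 0.2, 0.1, -0.2, 0.0024, -0.0012, -0.004, -1.0]
```

View pics/w2.png

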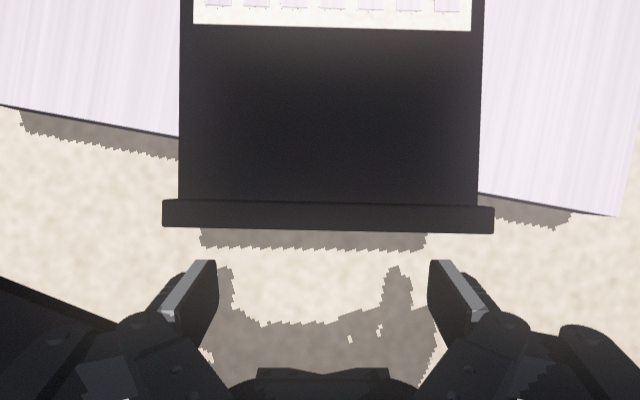

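The lip runs from (163,227) to (494,234), about central between the finger tips at (213,262) and (432,262). I'll creep up to contact.

>>> carry_out(
  motion=[0.2,0.1,-0.2,0.001,-0.001,-0.004,-1,0.2,0.1,-0.2,0.001,-0.001,-0.004,-1,0.2,0.1,-0.2,0.001,-0.001,-0.004,-1,0.2,0,-0.2,0.001,-0.001,-0.004,-1,0,0,0,0,0,0,-1],
)

```text
time_s: 6.75
eef_pos: [0.5147, -0.1894, 0.0455]
eef_rot: [0.353, 0.649, 0.453, -0.498]
wrist_force: [-2.0, 0.4, 0.3]
opening: 1.001
```

Run:
```python
from plan import *
st()
T=T_tool(); im=ctrl.camera('wrist'); cv2.imwrite('pics/w3.png',im[150:320])
# lip's dark bottom edge
d=np.array([.335,.942]); p=ctrl.get_obs()['eef_pos'][:2]
rows(goal(*(p+.012*d),.037,70.4,15),4,-1)
```

```text
t 6.75 p [ 0.5147 -0.1894  0.0455] sealer xy [-0.2694 -0.0215] yaw 70.27 tilt 14.71 F [-2.   0.4  0.3] q6 -0.52 op 1.0
rotvec/row [-0.03  0.07 -0.11] step 0.0037
[-0, 0.1, -0.1, 0.0028, -0, -0.0024, -1, -0, 0.1, -0.1, 0.0028, -0, -0.0024, -1, -0, 0.1, -0.1, 0.0028, -0, -0.0024, -1, -0, 0.1, -0.1, 0.0028, -0, -0.0024, -1.0]
```

View pics/w3.png

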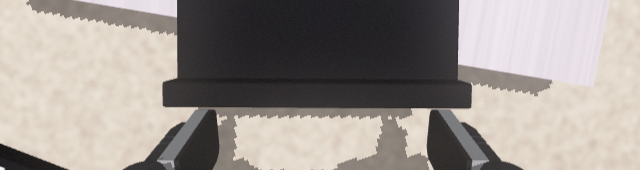

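>>> carry_out(
  motion=[0,0.1,-0.1,0.004,0,0.001,-1,0,0.1,-0.1,0.004,0,0.001,-1,0,0,0,0.001,0,-0.003,-1,0,0,0,0.001,0,-0.003,-1,0,0,0,0.001,0,-0.003,-1,0,0,0,0,0,0,-1],
)

```text
time_s: 7.4
eef_pos: [0.5186, -0.1823, 0.0362]
eef_rot: [0.353, 0.649, 0.454, -0.498]
wrist_force: [-0.0, -1.0, 0.3]
opening: 0.995
```

```bash
cat > look.py <<'E'
from plan import *
st()
im=ctrl.camera('top')
gr=im.astype(int).max(2)
for c in ['top','side']:
    ctrl.camera(c)
    for n in ['carrier','carrier_front','carrier_rear']:
        for d in ctrl.landmark_of(c,n):
            p=w(c,d['point']); s=w2s(p)
            if p[2]>.025 and abs(s[1])<.06: print(c,n,s.round(4),p[2].round(3))
    for d in ctrl.trace(c,'carrier'):
        v,u=np.nonzero(d['pixels']); K=ctrl.camera_params(c)['mtx']; P=pose(c)
        r=np.c_[u,v,np.ones(len(u))]@np.linalg.inv(K).T@P[:3,:3].T; X=(P[:3,3]+r*((.051-P[2,3])/r[:,2])[:,None])
        m=w2s(X.mean(0))
        if abs(m[1])<.06 and m[0]>-.25:
            (cx,cy),(a,b),an=cv2.minAreaRect((X[:,:2]*1000).astype(np.float32)); print(c,'rect',w2s([cx/1000,cy/1000]).round(4),round(a),round(b),round(an-SY,1))
E
python3 look.py
```

```text
t 7.4 p [ 0.5186 -0.1823  0.0362] sealer xy [-0.2614 -0.0214] yaw 70.27 tilt 14.77 F [-0.  -1.   0.3] q6 -0.51 op 0.99
top carrier [-0.1625  0.0002] 0.035
top carrier_front [-0.0678  0.0119] 0.034
top carrier_rear [-0.2541 -0.0161] 0.046
top rect [-0.1598  0.0007] 191 126 9.3
side carrier [-0.1627  0.0006] 0.035
side carrier_rear [-0.2539 -0.0197] 0.049
side rect [-0.2234  0.0143] 44 140 -41.8
```

Run:
```python
from plan import *
rows(goal(*s2w(-.202,-.003),.036,SY,15),12,-1)
```

```text
rotvec/row [0.75 0.02 0.18] step 0.0052
[0.8, 0, 0.2, 0.0013, -0.0007, -0.005, -1, 0.8, 0, 0.2, 0.0013, -0.0008, -0.005, -1, 0.8, 0, 0.2, 0.0013, -0.0008, -0.005, -1, 0.8, 0, 0.2, 0.0013, -0.0009, -0.0049, -1, 0.8, 0, 0.2, 0.0013, -0.001, -0.0049, -1, 0.8, 0, 0.2, 0.0013, -0.001, -0.0049, -1, 0.8, 0, 0.2, 0.0013, -0.0011, -0.0049, -1, 0.8, 0, 0.2, 0.0013, -0.0012, -0.0049, -1, 0.8, 0, 0.2, 0.0013, -0.0012, -0.0049, -1, 0.8, 0, 0.2, 0.0013, -0.0013, -0.0049, -1.0]
[0.8, 0, 0.2, 0.0013, -0.0014, -0.0048, -1, 0.8, 0, 0.2, 0.0013, -0.0014, -0.0048, -1.0]
```

>>> carry_out(
  motion=[0.8,0,0.2,0.0013,-0.0007,-0.005,-1,0.8,0,0.2,0.0013,-0.0008,-0.005,-1,0.8,0,0.2,0.0013,-0.0008,-0.005,-1,0.8,0,0.2,0.0013,-0.0009,-0.005,-1,0.8,0,0.2,0.0013,-0.001,-0.005,-1,0.8,0,0.2,0.0013,-0.001,-0.005,-1],
)

```text
time_s: 8.55
eef_pos: [0.5252, -0.1505, 0.036]
eef_rot: [0.329, 0.669, 0.423, -0.515]
wrist_force: [-1.5, -2.2, 0.8]
opening: 0.999
```

```bash
python3 look.py
python3 - <<'E'
from plan import *
rows(goal(*s2w(-.202,-.003),.036,SY,15),6,-1)
E
```

```text
t 8.55 p [ 0.5252 -0.1505  0.036 ] sealer xy [-0.2304 -0.0117] yaw 64.85 tilt 14.69 F [-1.5 -2.2  0.8] q6 -0.38 op 1.0
top carrier [-0.1248 -0.0016] 0.033
top carrier_rear [-0.2185 -0.0122] 0.047
top rect [-0.126  -0.0002] 190 123 4.4
top rect [0.0828 0.0559] 32 29 28.2
side carrier [-0.1319 -0.0002] 0.036
side carrier_front [-0.0338  0.002 ] 0.039
side carrier_rear [-0.2218 -0.0077] 0.051
rotvec/row [0.65 0.05 0.14] step 0.0051
[0.6, 0, 0.1, 0.0012, -0.0012, -0.0048, -1, 0.6, 0, 0.1, 0.0012, -0.0012, -0.0048, -1, 0.6, 0, 0.1, 0.0012, -0.0013, -0.0047, -1, 0.6, 0, 0.1, 0.0012, -0.0013, -0.0047, -1, 0.6, 0, 0.1, 0.0012, -0.0014, -0.0047, -1, 0.6, 0, 0.1, 0.0012, -0.0014, -0.0047, -1.0]
```

Tracking well: the carrier's yaw is about 4° and its centre is near y 0. I'll continue.

>>> carry_out(
  motion=[0.65,0,0.1,0.0012,-0.0012,-0.0048,-1,0.65,0,0.1,0.0012,-0.0012,-0.0048,-1,0.65,0,0.1,0.0012,-0.0013,-0.0047,-1,0.65,0,0.1,0.0012,-0.0013,-0.0047,-1,0.65,0,0.1,0.0012,-0.0014,-0.0047,-1,0.65,0,0.1,0.0012,-0.0014,-0.0047,-1],
)

```text
time_s: 9.7
eef_pos: [0.5317, -0.1209, 0.0361]
eef_rot: [0.307, 0.683, 0.4, -0.529]
wrist_force: [-1.1, -1.2, -0.2]
opening: 1.001
```

```bash
python3 look.py
python3 - <<'E'
from plan import *
im=ctrl.camera('top'); a=cv2.resize(im[100:250,200:400],None,fx=3,fy=3,interpolation=cv2.INTER_CUBIC); cv2.imwrite('pics/t2.png',a)
E
```

```text
t 9.7 p [ 0.5317 -0.1209  0.0361] sealer xy [-0.2013 -0.003 ] yaw 60.5 tilt 14.58 F [-1.1 -1.2 -0.2] q6 -0.26 op 1.0
top carrier [-0.097  -0.0009] 0.032
top carrier_front [-0.0031 -0.0042] 0.035
top carrier_rear [-0.191   0.0011] 0.05
top carrier_rear [-0.0059 -0.0009] 0.035
top rect [-0.0952  0.0009] 188 119 -0.9
side carrier [-0.1001  0.0016] 0.037
side carrier_front [-0.0016 -0.004 ] 0.037
side carrier_rear [-0.1915 -0.0018] 0.05
side rect [-0.1147 -0.0306] 212 72 -21.1
```

View pics/t2.png

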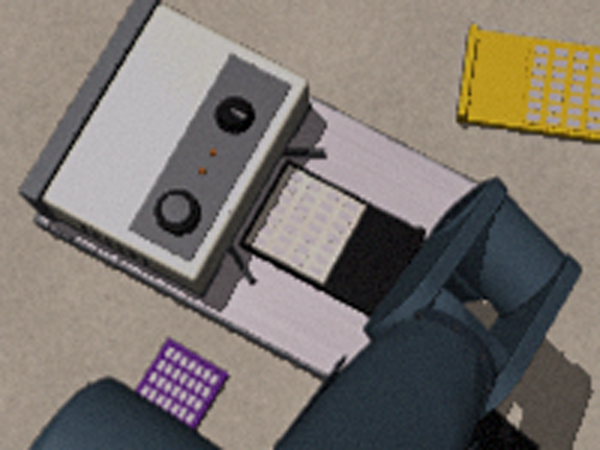

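The front edge is at the mouth (crop ≈ 268,210), centred between the rails. Pushing straight in.

>>> carry_out(
  motion=[-0.1,0,0,0.0013,0,-0.0048,-1,-0.1,0,0,0.0013,0,-0.0048,-1,-0.1,0,0,0.0013,0,-0.0048,-1,-0.1,0,0,0.0013,0,-0.0048,-1,0,0,0,0.0013,0,-0.0048,-1],
)

```text
time_s: 10.8
eef_pos: [0.5445, -0.1001, 0.0359]
eef_rot: [0.311, 0.681, 0.401, -0.528]
wrist_force: [-1.9, -2.6, 1.2]
opening: 0.998
```

```bash
python3 look.py
python3 - <<'E'
from plan import *
rows(goal(*s2w(-.126,-.003),.036,SY,15),10,-1)
E
```

```text
t 10.8 p [ 0.5445 -0.1001  0.0359] sealer xy [-0.1769 -0.0041] yaw 60.94 tilt 14.47 F [-1.9 -2.6  1.2] q6 -0.22 op 1.0
top carrier [-0.0748 -0.0011] 0.033
top carrier [-0.1684 -0.001 ] 0.051
top carrier_front [ 0.0203 -0.0012] 0.033
top carrier_rear [-0.1661 -0.0007] 0.051
top rect [-0.0801  0.0001] 171 124 0.0
side carrier [-0.0773  0.0026] 0.036
side carrier_front [ 0.023  -0.0033] 0.038
side carrier_rear [-0.1657 -0.0025] 0.05
side rect [-0.0856  0.0009] 188 117 1.1
rotvec/row [0.   0.05 0.  ] step 0.0051
[0, 0.1, 0, 0.0013, -0.0001, -0.005, -1, 0, 0.1, 0, 0.0013, -0.0001, -0.005, -1, 0, 0.1, 0, 0.0013, -0.0001, -0.005, -1, 0, 0.1, 0, 0.0013, -0.0001, -0.005, -1, 0, 0.1, 0, 0.0013, -0.0001, -0.005, -1, 0, 0.1, 0, 0.0013, -0.0001, -0.005, -1, 0, 0.1, 0, 0.0013, -0.0001, -0.005, -1, 0, 0.1, 0, 0.0013, -0.0001, -0.005, -1, 0, 0.1, 0, 0.0013, -0.0001, -0.005, -1, 0, 0.1, 0, 0.0013, -0.0001, -0.005, -1.0]
```

In between the rails, square, with the force at about 3 N.

>>> carry_out(
  motion=[0,0.1,0,0.0013,0,-0.005,-1,0,0.1,0,0.0013,0,-0.005,-1,0,0.1,0,0.0013,0,-0.005,-1,0,0.1,0,0.0013,0,-0.005,-1,0,0.1,0,0.0013,0,-0.005,-1,0,0.1,0,0.0013,0,-0.005,-1,0,0.1,0,0.0013,0,-0.005,-1,0,0.1,0,0.0013,0,-0.005,-1],
)

```text
time_s: 12.15
eef_pos: [0.5655, -0.0628, 0.0358]
eef_rot: [0.308, 0.685, 0.403, -0.523]
wrist_force: [-0.4, -1.8, -0.7]
opening: 0.996
```

```bash
python3 look.py
python3 - <<'E'
from plan import *
rows(goal(*s2w(-.093,-.003),.036,SY,15),8,-1)
E
```

```text
t 12.15 p [ 0.5655 -0.0628  0.0358] sealer xy [-0.1341 -0.0043] yaw 60.88 tilt 15.24 F [-0.4 -1.8 -0.7] q6 -0.16 op 1.0
top carrier [-0.0297  0.0022] 0.034
top carrier_rear [-0.124  -0.0018] 0.051
top rect [-0.0584  0.0015] 128 129 -0.1
side carrier [-0.0319  0.0025] 0.035
side carrier_rear [-0.1237 -0.0009] 0.048
side rect [-0.0749 -0.0321] 169 71 -27.8
rotvec/row [-0.   -0.03 -0.  ] step 0.0052
[-0, -0, -0, 0.0014, -0.0002, -0.005, -1, -0, -0, -0, 0.0014, -0.0002, -0.005, -1, -0, -0, -0, 0.0014, -0.0002, -0.005, -1, -0, -0, -0, 0.0014, -0.0002, -0.005, -1, -0, -0, -0, 0.0013, -0.0002, -0.005, -1, -0, -0, -0, 0.0013, -0.0002, -0.005, -1, -0, -0, -0, 0.0013, -0.0002, -0.005, -1, -0, -0, -0, 0.0013, -0.0002, -0.005, -1.0]
```

>>> carry_out(
  motion=[0,0,0,0.0014,0,-0.005,-1,0,0,0,0.0014,0,-0.005,-1,0,0,0,0.0014,0,-0.005,-1,0,0,0,0.0014,0,-0.005,-1,0,0,0,0.0014,0,-0.005,-1,0,0,0,0.0014,0,-0.005,-1,0,0,0,0.0014,0,-0.005,-1,0,0,0,0.0014,0,-0.005,-1],
)

```text
time_s: 13.5
eef_pos: [0.5871, -0.026, 0.0358]
eef_rot: [0.308, 0.685, 0.402, -0.524]
wrist_force: [-2.0, -4.4, 1.7]
opening: 0.998
```

```bash
python3 look.py
```

```text
t 13.5 p [ 0.5871 -0.026   0.0358] sealer xy [-0.0915 -0.0053] yaw 60.84 tilt 15.11 F [-2.  -4.4  1.7] q6 -0.08 op 1.0
top carrier [ 0.0125 -0.0016] 0.037
top carrier_rear [-0.0813 -0.0055] 0.051
top rect [-0.033   0.0012] 75 124 2.8
side carrier [ 0.0118 -0.0001] 0.039
side carrier_rear [-0.084  -0.0019] 0.047
side rect [-0.0443 -0.0117] 111 116 12.0
side rect [ 0.041  -0.0002] 620 300 0.9
```

>>> carry_out(
  motion=[0,0,0,0.0005,0,-0.002,-1,0,0,0,0.0005,0,-0.002,-1,0,0,0,0.0005,0,-0.002,-1,0,0,0,0,0,0,-1],
)

```text
time_s: 14.45
eef_pos: [0.5897, -0.0218, 0.0357]
eef_rot: [0.308, 0.685, 0.401, -0.525]
wrist_force: [-0.8, -1.2, -0.5]
opening: 0.998
```

>>> carry_out(
  motion=[0,0,0,0.0005,0,-0.0015,-1,0,0,0,0,0,0,-1],
)

```text
time_s: 14.65
eef_pos: [0.5906, -0.0205, 0.0357]
eef_rot: [0.308, 0.685, 0.401, -0.525]
wrist_force: [0.3, -1.6, 0.9]
opening: 1.001
```

>>> carry_out(
  motion=[0,0,0,0.0005,0,-0.0015,-1,0,0,0,0,0,0,-1],
)

```text
time_s: 14.85
eef_pos: [0.5915, -0.0191, 0.0357]
eef_rot: [0.308, 0.685, 0.401, -0.525]
wrist_force: [0.2, -1.1, 1.1]
opening: 1.0
```

>>> carry_out(
  motion=[0,0,0,0.0005,0,-0.0015,-1,0,0,0,0,0,0,-1],
)

```text
time_s: 15.05
eef_pos: [0.5923, -0.0177, 0.0357]
eef_rot: [0.308, 0.685, 0.401, -0.525]
wrist_force: [-1.0, -0.9, 0.2]
opening: 1.0
```

>>> carry_out(
  motion=[0,0,0,0.0005,0,-0.0015,-1,0,0,0,0,0,0,-1],
)

```text
time_s: 15.25
eef_pos: [0.5932, -0.0163, 0.0357]
eef_rot: [0.309, 0.685, 0.401, -0.525]
wrist_force: [-1.6, -0.6, 1.0]
opening: 1.001
```

>>> carry_out(
  motion=[0,0,0,0.0005,0,-0.0015,-1,0,0,0,0,0,0,-1],
)

```text
time_s: 15.45
eef_pos: [0.5939, -0.0153, 0.0357]
eef_rot: [0.309, 0.684, 0.401, -0.525]
wrist_force: [-2.4, -3.0, 1.3]
opening: 1.003
```

>>> carry_out(
  motion=[0,0,0,0.0005,0,-0.002,-1,0,0,0,0,0,0,-1],
)

```text
time_s: 15.65
eef_pos: [0.5938, -0.0155, 0.0356]
eef_rot: [0.31, 0.683, 0.401, -0.526]
wrist_force: [-1.0, -1.3, 1.1]
opening: 0.998
```

>>> carry_out(
  motion=[0,0,0,0.0005,0,-0.002,-1,0,0,0,0,0,0,-1],
)

```text
time_s: 15.85
eef_pos: [0.5939, -0.0155, 0.0356]
eef_rot: [0.31, 0.682, 0.4, -0.527]
wrist_force: [-0.8, -0.4, 1.2]
opening: 0.998
```

```bash
python3 look.py; python3 -c "
from plan import *
cv2.imwrite('pics/w4.png',ctrl.camera('wrist'))"
```

```text
t 15.85 p [ 0.5939 -0.0155  0.0356] sealer xy [-0.0791 -0.0061] yaw 60.86 tilt 14.55 F [-0.8 -0.4  1.2] q6 -0.04 op 1.0
top carrier [ 0.0227 -0.0004] 0.032
top carrier_rear [-0.0732 -0.0023] 0.049
top rect [-0.0256  0.0007] 62 121 0.0
side carrier [0.0204 0.0047] 0.038
side carrier_rear [-0.0702 -0.004 ] 0.049
side rect [-0.0515 -0.0259] 118 62 -45.2
```

View pics/w4.png

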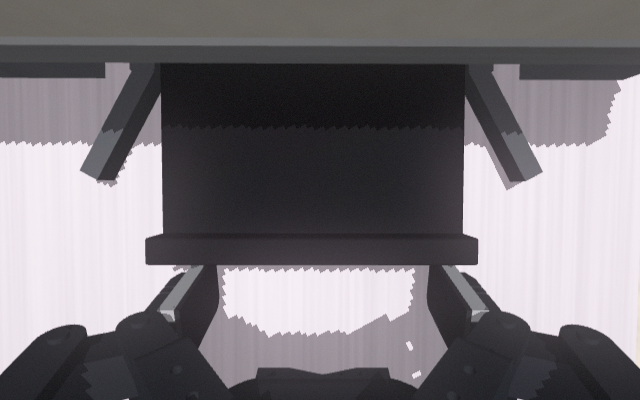

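The wrist view shows the carrier squarely between the rails (edges at columns 163 and 464, lip level at row 264). Motion has stopped, so I'll check the push force without a hold row.

>>> carry_out(
  motion=[0,0,0,0.001,0,-0.003,-1],
)

```text
time_s: 16.55
eef_pos: [0.5943, -0.015, 0.0354]
eef_rot: [0.311, 0.681, 0.4, -0.529]
wrist_force: [-22.6, -24.5, 18.3]
opening: 0.998
```

>>> carry_out(
  motion=[0,0,0,0.0015,0,-0.005,-1],
)

```text
time_s: 16.65
eef_pos: [0.5944, -0.0149, 0.0353]
eef_rot: [0.313, 0.678, 0.4, -0.532]
wrist_force: [-33.8, -34.3, 26.2]
opening: 0.998
```

```bash
python3 look.py
```

```text
t 16.65 p [ 0.5944 -0.0149  0.0353] sealer xy [-0.0783 -0.0062] yaw 61.03 tilt 13.8 F [-33.8 -34.3  26.2] q6 -0.02 op 1.0
top carrier [ 0.0264 -0.0037] 0.034
top carrier_rear [-0.0701 -0.0004] 0.048
top rect [-0.0225  0.0005] 55 121 0.9
side carrier [0.0211 0.0014] 0.037
side carrier_rear [-0.071  -0.0014] 0.048
side rect [-0.0511 -0.0242] 121 65 -44.2
side rect [0.0402 0.0013] 613 300 -0.2
```

The force reached about 50 N with almost no further motion, so the carrier is firmly on the stop. Backing off and checking that it stays home.

>>> carry_out(
  motion=[0,0,0,-0.001,0,0.003,-1,0,0,0,-0.0013,0,0.005,-1,0,0,0,-0.0025,0,0.01,-1,0,0,0,-0.004,0,0.015,-1,0,0,0,-0.004,0,0.015,-1,0,0,0,-0.004,0,0.015,-1,0,0,0,0,0,0,1],
)

```text
time_s: 17.9
eef_pos: [0.5605, -0.0747, 0.0363]
eef_rot: [0.312, 0.679, 0.4, -0.531]
wrist_force: [0.0, 0.7, 0.8]
opening: 0.856
```

```bash
python3 look.py
python3 - <<'E'
from plan import *
T=T_tool();im=ctrl.camera('wrist');cv2.imwrite('pics/w5.png',im)
for n in ['carrier_rear','sealer_mouth','carrier']:
    for d in ctrl.landmark_of('wrist',n): p=w('wrist',d['point'],T); print(n,w2s(p).round(4),p[2].round(3),round(d['conf'],2))
p=ctrl.get_obs()['eef_pos']
A=goal(p[0],p[1],.22,SY,0); rows(A,5,1); rows(goal(.589,.141,.185,SY,0),8,1,T=A)
E
```

```text
t 17.9 p [ 0.5605 -0.0747  0.0363] sealer xy [-0.147  -0.0057] yaw 60.96 tilt 14.02 F [0.  0.7 0.8] q6 -0.16 op 0.86
top carrier [0.021  0.0002] 0.031
top carrier_rear [-0.07   -0.0032] 0.051
top rect [-0.0338 -0.0005] 76 122 1.0
side carrier [ 0.0231 -0.0001] 0.036
side carrier_rear [-0.0707 -0.0029] 0.049
side rect [-0.0334 -0.0008] 86 121 1.0
carrier_rear [-0.0713  0.0018] 0.046 0.96
rotvec/row [ 0.03 -2.81  0.  ] step 0.0366
[0, -2.8, 0, -0.0355, 0, -0.0089, 1, 0, -2.8, 0, -0.0359, 0, -0.0071, 1, 0, -2.8, 0, -0.0362, -0, -0.0054, 1, 0, -2.8, 0, -0.0365, -0, -0.0036, 1, 0, -2.8, 0, -0.0366, -0, -0.0018, 1.0]
rotvec/row [0. 0. 0.] step 0.0273
[0, 0, 0, 0.0044, -0.01, -0.025, 1, 0, 0, 0, 0.0044, -0.01, -0.025, 1, 0, 0, 0, 0.0044, -0.01, -0.025, 1, 0, 0, 0, 0.0044, -0.01, -0.025, 1, 0, 0, 0, 0.0044, -0.01, -0.025, 1, 0, 0, 0, 0.0044, -0.01, -0.025, 1, 0, 0, 0, 0.0044, -0.01, -0.025, 1, 0, 0, 0, 0.0044, -0.01, -0.025, 1.0]
```

View pics/w5.png

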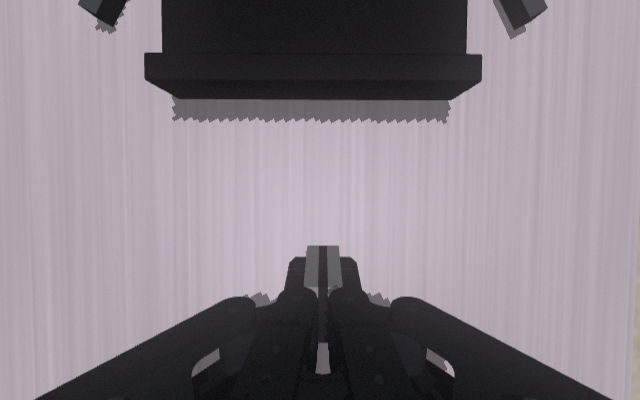

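The carrier stays home with its lip square (row 99, columns 145–481) between the rails, and the fingers are clear and shut. Now up and over to the button.

>>> carry_out(
  motion=[0,-2.8,0,-0.0355,0,-0.009,1,0,-2.8,0,-0.036,0,-0.007,1,0,-2.8,0,-0.036,0,-0.0055,1,0,-2.8,0,-0.0365,0,-0.0035,1,0,-2.8,0,-0.0365,0,-0.002,1,0,0,0,0,-0.01,-0.025,1,0,0,0,0,-0.01,-0.025,1,0,0,0,0,-0.01,-0.025,1,0,0,0,0,-0.01,-0.025,1,0,0,0,0,0,0,1],
)

```text
time_s: 19.65
eef_pos: [0.5714, 0.0367, 0.2202]
eef_rot: [-0.357, -0.603, -0.358, 0.617]
wrist_force: [0.7, -0.3, 0.6]
opening: -0.002
```

Run:
```python
from plan import *
st()
T=T_tool();im=ctrl.camera('wrist');cv2.imwrite('pics/w6.png',im)
for n in ['start_button_top']:
    for d in ctrl.landmark_of('wrist',n): p=w('wrist',d['point'],T); print(n,p.round(4),w2s(p).round(4),round(d['conf'],2))
rows(goal(.5895,.1415,.185,SY,0),5,1)
```

```text
t 19.65 p [0.5714 0.0367 0.2202] sealer xy [-0.0443  0.0389] yaw 60.78 tilt -0.89 F [ 0.7 -0.3  0.6] q6 0.38 op -0.0
start_button_top [0.5924 0.1411 0.1615] [0.0571 0.0714] 0.96
rotvec/row [-0.04  0.19  0.12] step 0.0228
[-0, 0.2, 0.1, 0.0067, -0.0072, -0.0206, 1, -0, 0.2, 0.1, 0.0068, -0.0072, -0.0206, 1, -0, 0.2, 0.1, 0.0068, -0.0072, -0.0206, 1, -0, 0.2, 0.1, 0.0069, -0.0072, -0.0205, 1, -0, 0.2, 0.1, 0.007, -0.0072, -0.0205, 1.0]
```

View pics/w6.png

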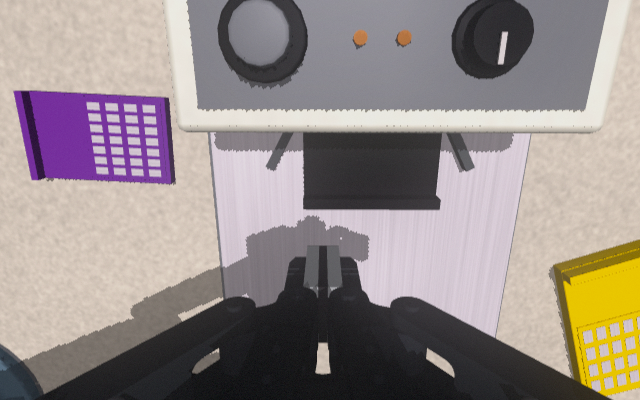

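The grey button in its black collar is at (260,32) and the pointer dial is at (492,35). The network point (0.591,0.141,0.16) agrees. Moving above it.

>>> carry_out(
  motion=[0,0.2,0.1,0.006,-0.0072,-0.0205,1,0,0.2,0.1,0.006,-0.0072,-0.0205,1,0,0.2,0.1,0.007,-0.0072,-0.0205,1,0,0.2,0.1,0.007,-0.0072,-0.0205,1,0,0.2,0.1,0.007,-0.0072,-0.0205,1,0,0,0,0,0,0,1],
)

```text
time_s: 20.35
eef_pos: [0.5901, 0.1356, 0.1825]
eef_rot: [-0.354, -0.61, -0.354, 0.614]
wrist_force: [-0.3, -0.8, -0.5]
opening: -0.002
```

Run:
```python
from plan import *
st()
rows(goal(.5905,.1415,.162,SY,0),5,1)
```

```text
t 20.35 p [0.5901 0.1356 0.1825] sealer xy [0.0512 0.0707] yaw 60.15 tilt -0.24 F [-0.3 -0.8 -0.5] q6 0.55 op -0.0
rotvec/row [-0.15  0.05  0.03] step 0.0043
[-0.1, 0, 0, 0.0041, -0.0005, -0.0011, 1, -0.1, 0, 0, 0.0041, -0.0005, -0.0011, 1, -0.1, 0, 0, 0.0041, -0.0005, -0.0011, 1, -0.1, 0, 0, 0.0041, -0.0005, -0.0011, 1, -0.1, 0, 0, 0.0041, -0.0005, -0.0011, 1.0]
```

>>> carry_out(
  motion=[0,0,0,0.004,-0.0005,-0.001,1,0,0,0,0.004,-0.0005,-0.001,1,0,0,0,0.004,-0.0005,-0.001,1,0,0,0,0.004,-0.0005,-0.001,1,0,0,0,0.004,-0.0005,-0.001,1],
)

```text
time_s: 20.85
eef_pos: [0.5909, 0.1363, 0.1614]
eef_rot: [-0.354, -0.611, -0.352, 0.615]
wrist_force: [0.1, 1.3, 0.0]
opening: -0.0
```

>>> carry_out(
  motion=[0,0,0,0.003,0,0,1],
)

```text
time_s: 20.95
eef_pos: [0.5908, 0.1361, 0.1579]
eef_rot: [-0.353, -0.611, -0.352, 0.615]
wrist_force: [-0.5, 0.5, 1.2]
opening: 0.005
```

>>> carry_out(
  motion=[0,0,0,0.003,0,0,1],
)

```text
time_s: 21.05
eef_pos: [0.5908, 0.1361, 0.155]
eef_rot: [-0.353, -0.611, -0.352, 0.615]
wrist_force: [-1.3, 0.3, 2.4]
opening: -0.002
```

>>> carry_out(
  motion=[0,0,0,0.003,0,0,1],
)

```text
time_s: 21.15
eef_pos: [0.5909, 0.1361, 0.1522]
eef_rot: [-0.353, -0.611, -0.352, 0.615]
wrist_force: [-2.3, 0.1, 4.7]
opening: -0.001
```

>>> carry_out(
  motion=[0,0,0,0.002,0,0,1],
)

```text
time_s: 21.25
eef_pos: [0.591, 0.1361, 0.1518]
eef_rot: [-0.354, -0.611, -0.352, 0.615]
wrist_force: [-8.6, -1.7, 20.5]
opening: -0.001
```

>>> carry_out(
  motion=[0,0,0,0.002,0,0,1],
)

```text
time_s: 21.35
eef_pos: [0.591, 0.1361, 0.1519]
eef_rot: [-0.354, -0.611, -0.352, 0.615]
wrist_force: [-8.4, -1.2, 15.7]
opening: 0.002
```

>>> carry_out(
  motion=[0,0,0,0.003,0,0,1,0,0,0,0.002,0,0,1],
)

```text
time_s: 21.55
eef_pos: [0.591, 0.1361, 0.152]
eef_rot: [-0.355, -0.611, -0.352, 0.614]
wrist_force: [-7.4, -0.1, 10.6]
opening: 0.0
```

The button bottomed out: about 6 mm of travel, spring force about 5 N, then a hard stop. Retracting.

>>> carry_out(
  motion=[0,0,0,-0.01,0,0,1,0,0,0,-0.02,0,0,1,0,0,0,-0.03,0,0,1,0,0,0,-0.03,0,0,1,0,0,0,-0.01,0.02,0.04,1,0,0,0,0,0.02,0.04,1,0,0,0,0,0.02,0.04,1,0,0,0,0,0.02,0.04,1,0,0,0,0,0,0,1],
)

```text
time_s: 22.45
eef_pos: [0.5822, -0.0462, 0.2603]
eef_rot: [-0.359, -0.611, -0.352, 0.612]
wrist_force: [-0.1, 0.9, 0.2]
opening: 0.005
```

```bash
python3 look.py
python3 - <<'E'
from plan import *
T=T_tool();im=ctrl.camera('wrist');cv2.imwrite('pics/w7.png',im)
for n in ['start_button_top','carrier_rear','carrier']:
    for d in ctrl.landmark_of('wrist',n): p=w('wrist',d['point'],T); print(n,p.round(4),w2s(p).round(4),round(d['conf'],2))
for n in ['amber_bottle','white_tub','spatula']:
    for d in ctrl.landmark_of('side',n)[:1]: print(n,w('side',d['point']).round(4))
E
```

```text
t 22.45 p [ 0.5822 -0.0462  0.2603] sealer xy [-0.1116 -0.0108] yaw 60.34 tilt -0.31 F [-0.1  0.9  0.2] q6 0.24 op 0.0
top carrier [0.0204 0.0005] 0.032
top carrier_rear [-0.0674 -0.0031] 0.052
top rect [-0.0281 -0.0261] 63 76 14.9
side carrier [0.0225 0.001 ] 0.037
side carrier_rear [-0.0704 -0.0006] 0.051
side rect [-0.0357 -0.0017] 97 123 -0.1
carrier_rear [ 0.7967 -0.1935  0.0104] [-0.1359 -0.2699] 0.79
carrier_rear [ 0.5906 -0.0089  0.046 ] [-0.0749 -0.    ] 0.6
carrier [ 0.3069 -0.1905 -0.003 ] [-0.3715  0.1596] 0.92
carrier [ 0.388   0.1717 -0.002 ] [-0.0156  0.2648] 0.82
carrier [ 7.832e-01 -2.869e-01  7.000e-04] [-0.2241 -0.3035] 0.59
amber_bottle [ 0.3977 -0.4053  0.0043]
white_tub [0.4092 0.4169 0.0029]
spatula [ 0.5543 -0.4852 -0.0047]
```

View pics/w7.png

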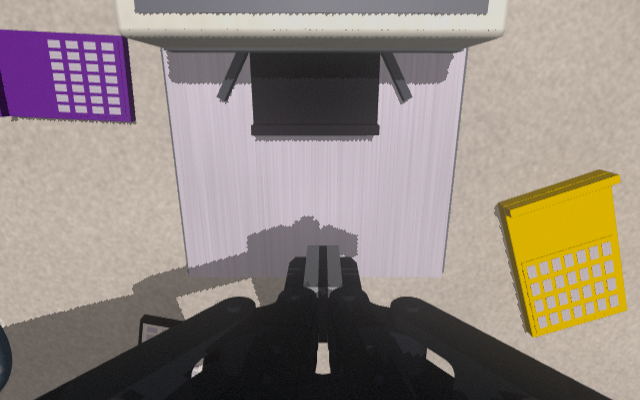

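The carrier is square (lip at row 130, columns 252–378), centred between the rails, and the robot is clear. One last check: the distance from the deck's front edge (row 276) to the rear face should be 165 mm.

Run:
```python
from plan import *
K=ctrl.camera_params('wrist')['mtx']; P=pose('wrist')
def tp(u,v,z):
    r=P[:3,:3]@np.linalg.inv(K)@[u,v,1]; return (P[:3,3]+r*(z-P[2,3])/r[2])[:2]
a=w2s(tp(315,276,.035))
print('lip top edge', w2s(tp(315,124.5,.065))-a,'lip rear/top',w2s(tp(315,134,.065))-a,w2s(tp(315,135,.035))-a)
d=ctrl.hand_in() if np.linalg.norm(w2s(tp(315,134,.05))-a)>.155 else 'CHECK'; print(d)
```

```text
lip top edge [ 0.17301113 -0.0022271 ] lip rear/top [ 0.16431885 -0.00213605] [ 0.15992524 -0.00167509]
the job is handed in; nothing more can be done
None
```

I pushed the carrier home against the back stop with the open fingers on its rear face, then pressed the start button with shut fingers and backed the arm clear. I've handed the job in; it reports no verdict.

**Carrier home:** The push stopped hard at about 50 N with almost no further motion. After I backed off, the carrier lay square between the rails, within about 3 mm of the centre line.

**Button:** It went in about 6 mm, with about 5 N of spring force and then a hard stop. I didn't see it come back out: the last picture doesn't show it, and all I know is that the arm is clear of it.

**Left alone:** The bottle, tub and spatula read within about 5 mm of their starting positions.

**Checks that disagreed:**
- **Rear face position:** Home is x −75 mm. The cameras put the rear face at −67 to −75 mm, and I think my estimate of the sealer's origin is about 3 mm off.
- **Distance from the deck's front edge:** It should be 165 mm, and I measured 160 to 164 mm. The range comes from which lip edge and height I assumed. The low end alone would mean up to 5 mm short, but the hard stop and the camera estimates of the carrier's middle (20 to 22 mm; home is 20) say it is home.

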